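# Walk a scooter battery round to the tester's contact fence

### The job

Using only pushes with the fingers, walk the low, heavy battery round on the bench, nudging at its corners, until the side with its two terminals stands flush against the tester's contact fence and centred on it, so that each terminal is in front of its contact strip. Do not pick the battery up or tip it, leave the other things on the bench where they are, and finish clear of everything.

Things in the scene. Friction and masses are not known exactly. Their poses are not given: they have to be found in the camera images.
- battery: low black battery, grey top, about 1.3 kg, loose: 88 (its x) by 130 (its y) by 75 mm high. Origin at the centre of its underside. +x is the terminal side (130 mm long): a small bright metal terminal in a notch at each end of its top edge. Starts turned 35 to 80 degrees anticlockwise from facing the fence, centre 160 to 205 mm before it. Slides at some 5 to 18 N, stays where left
- corner_a (a point): on the terminal side of the battery, at its +y vertical edge (44 mm ahead in x, 65 mm in y from the battery's centre), 30 mm above the underside
- corner_b (a point): on the terminal side of the battery, at its -y vertical edge (44 mm ahead in x, -65 mm in y), 30 mm above the underside
- fence: fixed battery tester: upright bare metal plate 190 mm wide, 65 high; behind it a grey box 170 wide, 55 high, reaching 108 mm back. Origin at the foot of the plate's front face, mid-width; x points into the fence (away from the battery), y along the face, z up. Two copper contact strips 28 mm wide, 53 mm either side of the middle, match the terminals
- piston: bystander: bare metal piston standing on the bench, 52 mm diameter, 48 mm high, origin at its underside
- oil_filter: bystander: white oil filter canister, 66 mm diameter, 72 mm high, origin at its underside
- tall_battery: bystander: another battery, taller, 70 by 113 by 105 mm high, origin at its underside
- bearing: bystander: flat steel ring bearing, 52 mm diameter, 15 mm high, origin at its underside
- hammer: bystander: hammer lying on the bench, about 260 mm long along its x
- wrench: bystander: wrench lying on the bench, about 180 mm long along its x
- grease_jar: bystander: jar, 64 mm diameter, 70 mm high, origin at its underside
Things that resemble listed ones, but are neither listed nor needed, are in the scene too. Leave any pink or red look-alike of the battery alone.

How it is judged:
By the outcome, as a careful person would: the job done as asked, in the order asked, and still so for the second after the job is handed in, with the robot touching nothing.
It also fails if it takes over 64 s, if anything falls off the work surface, if the arm or the gripper's body presses on something with over 40 N, if the wrist force passes 120 N, or if a joint passes its speed limit or range.

### The arm

A 7-joint arm with a two-finger parallel gripper is mounted at the origin on the work surface. World frame = base frame: x ahead of the robot, y to its left, z up, the work surface at z = 0. Lengths are in m, angles in rad, forces in N, time in s.
With the tool pointing down it reaches from about 0.4 to 0.875 m from the base axis. Payload 4.4 kg.
Tool frame: the origin (TCP) lies on the mounting face of the last link; the fingertips stand 173 mm ahead of it and the grasp point (between the pads) lies arm.grip_point_offset ahead of it (arm.grip_point_offset is the distance from the TCP to the grasp point, in m); z points along the fingers, x is the direction in which the jaws open and shut, and the axes are right-handed (so a half turn about z gives the same grasp; the last joint's range is limited). The gripper opens to 85 mm and grips with 20 to 120 N. Pads are 22 mm wide; open, the fingers measure 114 mm over their backs; the gripper's body (76 mm by 85 mm) begins 54 mm behind the grasp point. The pads swing forward as they close: fully open they stand 13 mm farther back than shut.
Start: joints at [-1.381, 0.628, 0.038, 1.517, -0.027, 0.996, -0.02], TCP at [0.164, 0.629, 0.405] pointing down, gripper open.
Joint ranges: [-3.06, 3.06], [-0.37, 2.12], [-1.25, 1.32], [0.18, 2.47], [-1.1, 4.24], [0.23, 1.98], [-2.94, 2.94]. Speed limits (rad/s): [2.57, 2.57, 3.14, 3.14, 3.14, 3.14, 3.14].

### API

Orientations are given as a rotation vector (axis times angle).
In Python, from workcell import arm gives the robot as it stands. The module is installed in compiled form; this text tells all that it offers.
- The arm moves only by the shell command python3 -m crank 'ROWS' [FORCE]. ROWS is text: rows parted by semicolons, each of 5 numbers parted by spaces: the shift along the tool's x, y, z in mm, then the turn about the tool's z in rad, then the closure, from -1 (fully open) to 1 (shut). A call has 1 to 20 rows; each row shifts and turns the pose as measured when the row begins, along the tool's axes as they then stand; what a row does not reach is not made up. A row lasts 1/12 s, in which the tool goes at most 41.7 mm and 7.16 degrees, less where a joint would pass 70% of its speed; a pose out of reach is approached as far as the arm can. A call with a gripper value outside its range is refused whole. The fingers move at their own pace and stop on an object; FORCE is the grip in N (left out, the last holds). Time passes only in rows, so rows that do not move let the fingers close. It gives the time, the measured TCP pose, the force and the opening at its end, in the units of the state.
- arm.sense(): the state, without advancing time (a new reading comes with each control period).
- arm.get_image(name): name is "side" or "top"; returns the picture (420x560x3 uint8, red, green, blue); there is no depth.
- arm.calibration(name): a dict with "intrinsics" (3x3 intrinsics, pixels), "pose" (4x4, takes a point from camera to world coordinates). Camera axes: x right, y down, z forward; pixel columns grow to the right and rows downward; lengths in m; the calibration is good to about 2 mm. A picture is of the moment at which its call begins. calibration takes no time and is no camera call.
- arm.close_job(): hands the job in, once; it reports no verdict.
Trained networks look in the newest picture that a camera, given by its name, has taken for a name from the list of things; names that differ only in an ending like _2 or _b are one class to them, and where a whole thing is asked for, a point or a joint stands for the part that bears it (a point fixed in the world has none). Each returns a list of dicts, best first, with "p" (0 to 1); they miss things now and then, are a little off and sometimes report something else, mostly with a low value. They report only what shows in the picture. A call takes as long as a camera call. They do not tell look-alikes from the thing itself.
- arm.find_in(camera, thing): "position" ([row, column] as shares, 0 to 1, of the picture: columns of its width, rows of its height, amid what is visible of it).
- arm.silhouettes(camera, thing): "region" (420x560 bool, what is visible of it) and "position" ([row, column] as shares, 0 to 1, of the picture: columns of its width, rows of its height, amid what is visible of it).
- arm.spot_point(camera, thing): "position" ([row, column] as shares, 0 to 1, of the picture: columns of its width, rows of its height: a listed point, or the origin of a listed thing).
The state is a dict: "time": time; "joints": joint angles; "dq": joint speeds; "tau": joint torques, N m; "eef_pos": TCP position; "tool_rot": TCP orientation; "ft_force": force on the tool from outside, world axes, zero at the start; "moment": the same for the moment, N m; "gripper_width": opening from 0.0 (shut) to 1.0 (fully open).
Only numpy, scipy, OpenCV 4.12 (cv2) and the standard library are available. Lean on these libraries where they do the work, as an engineer would, in place of code of your own. Each camera call takes 0.05 s, during which the arm holds its last target. There are 200 camera calls.

## Working session

There is one attempt and no reset: what is moved stays moved. The work goes in short steps, Python scripts to look and compute and a shell command to move; the robot and the scene stay as the last step left them, time stands still between calls to the robot, and variables do not carry over. Pictures are saved under pics/ and viewed, about 8 in all and at most 12, crops included, and the job is handed in when it is done.

```bash
mkdir -p pics; cat > h.py <<'E'
import numpy as np, cv2
from workcell import arm
from scipy.spatial.transform import Rotation as R
def ray(cam,pos):
    c=arm.calibration(cam);K=np.array(c["intrinsics"]);T=np.array(c["pose"])
    d=T[:3,:3]@np.linalg.inv(K)@np.array([pos[1]*560,pos[0]*420,1]);return T[:3,3],d
def world(cam,pos,z):
    o,d=ray(cam,pos);return o+d*(z-o[2])/d[2]
def proj(cam,P):
    c=arm.calibration(cam);K=np.array(c["intrinsics"]);T=np.linalg.inv(np.array(c["pose"]))
    q=K@(T[:3,:3]@np.array(P)+T[:3,3]);return q[:2]/q[2]
def save(cam,name):
    im=arm.get_image(cam);cv2.imwrite(f"pics/{name}.png",im[:,:,::-1]);return im
E
python3 - <<'E'
from h import *
np.set_printoptions(precision=3,suppress=True)
a=save("top","t0");b=save("side","s0")
for cam in("top","side"):
    print(cam,arm.calibration(cam)["pose"][:3] if 0 else np.array(arm.calibration(cam)["pose"])[:3,3])
    for t,z in(("battery",0),("corner_a",.03),("corner_b",.03),("fence",0),("tall_battery",0)):
        for r in arm.spot_point(cam,t)[:3]:
            p=r["position"];print(t,round(r["p"],2),np.array(p)*[420,560],world(cam,p,z)[:2])
s=arm.sense();print(s["time"],s["eef_pos"],R.from_rotvec(s["tool_rot"]).as_matrix(),arm.grip_point_offset)
E
```

```text
top [0.441 0.005 1.445]
battery 0.97 [285.306 155.008] [0.274 0.401]
battery 0.92 [229.908 311.024] [ 0.45 -0.12]
battery 0.66 [200.088 226.912] [0.554 0.161]
corner_a 0.89 [206.01  206.584] [0.533 0.224]
corner_a 0.86 [237.804 247.296] [0.427 0.092]
corner_a 0.86 [309.792 148.008] [0.199 0.415]
corner_b 0.89 [206.01  206.584] [0.533 0.224]
corner_b 0.86 [237.804 247.296] [0.427 0.092]
corner_b 0.86 [309.792 148.008] [0.199 0.415]
fence 0.95 [146.58  251.496] [0.734 0.076]
fence 0.64 [247.002 381.528] [ 0.389 -0.355]
tall_battery 0.57 [235.62  162.624] [0.438 0.376]
tall_battery 0.53 [170.31 152.32] [0.658 0.411]
side [ 0.309 -0.714  0.796]
battery 0.87 [269.094 259.504] [ 0.456 -0.119]
battery 0.85 [209.496 199.808] [0.358 0.114]
battery 0.81 [154.896 157.696] [0.278 0.382]
corner_a 0.96 [293.58  248.696] [ 0.412 -0.198]
corner_a 0.89 [223.398 183.68 ] [0.31  0.046]
corner_a 0.72 [262.206 298.088] [ 0.539 -0.148]
corner_b 0.96 [293.58  248.696] [ 0.412 -0.198]
corner_b 0.89 [223.398 183.68 ] [0.31  0.046]
corner_b 0.72 [262.206 298.088] [ 0.539 -0.148]
fence 0.92 [189.798 333.312] [0.725 0.086]
tall_battery 0.86 [143.514 210.392] [0.44  0.395]
tall_battery 0.55 [173.796 293.888] [0.642 0.183]
0.6 [0.164 0.629 0.405] [[ 0.253  0.967 -0.   ]
 [ 0.967 -0.253 -0.   ]
 [-0.    -0.    -1.   ]] 0.1547
```

```bash
python3 -c "
import cv2,numpy as np
a=cv2.imread('pics/t0.png');b=cv2.imread('pics/s0.png');cv2.imwrite('pics/t0b.png',cv2.resize(a,(800,600),interpolation=cv2.INTER_CUBIC))"
```

```text
(no output)
```

View pics/t0b.png

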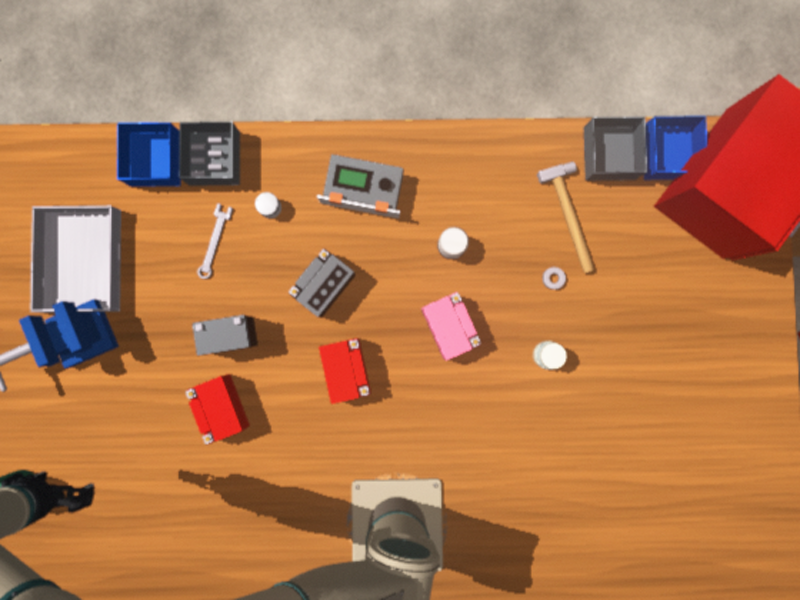

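View pics/s0.png

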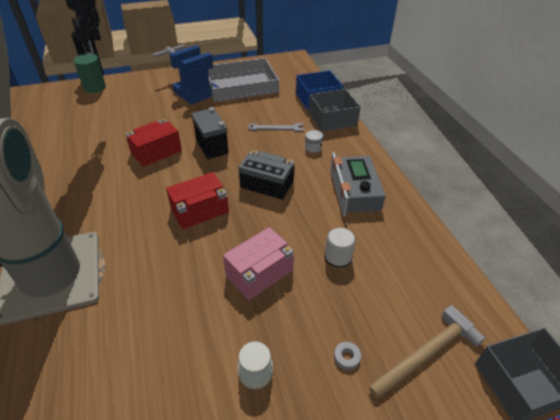

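The pictures show four candidates. In the 800-px top view they are a grey-topped black battery at (322,283), a taller grey one at (222,335), red ones at (218,410) and (345,370), and a pink one at (450,325). The low grey/black one at (322,283) fits: it lies about 0.17 m before the fence at (360,205), with its terminals at (323,256) and (295,292), so it is turned anticlockwise. I'll fit its pose and the fence's from the silhouettes and check on a crop.

```bash
cat >> h.py <<'E'
from scipy.optimize import minimize
def box(x0,x1,y0,y1,h): return np.array([[x,y,z] for x in(x0,x1) for y in(y0,y1) for z in(0,h)])
BAT=[box(-.044,.044,-.065,.065,.075)]
FEN=[box(0,.006,-.095,.095,.065),box(.006,.108,-.085,.085,.055)]
S=4
def tf(P,pose):
    c,s=np.cos(pose[2]),np.sin(pose[2]);return np.c_[P[:,0]*c-P[:,1]*s+pose[0],P[:,0]*s+P[:,1]*c+pose[1],P[:,2]]
def render(cam,parts,pose):
    m=np.zeros((420*S,560*S),np.uint8)
    for P in parts:
        q=np.array([proj(cam,p) for p in tf(P,pose)])*S
        cv2.fillConvexPoly(m,cv2.convexHull(np.round(q).astype(np.int32)),1)
    return m
def masks(thing,near,z):
    out={}
    for cam in("top","side"):
        L=arm.silhouettes(cam,thing)
        L=[(np.linalg.norm(world(cam,r["position"],z)[:2]-near),r) for r in L]
        L=[l for l in L if l[0]<.09]
        if L: out[cam]=cv2.resize(min(L,key=lambda l:l[0])[1]["region"].astype(np.uint8),(560*S,420*S),interpolation=cv2.INTER_LINEAR)
    return out
def fit(parts,ms,p0):
    def cost(p):
        c=0
        for cam,m in ms.items():
            r=render(cam,parts,p);c+=1-(m&r).sum()/(m|r).sum()
        return c
    def f(u): return cost(np.array(u)*[.01,.01,.1]+p0)
    best=min((minimize(f,[0,0,d],method="Nelder-Mead",options=dict(initial_simplex=np.array([[0,0,d],[1,0,d],[0,1,d],[0,0,d+1]]),maxiter=80,xatol=.01,fatol=1e-4)) for d in(-1,1)),key=lambda r:r.fun)
    return best.x*[.01,.01,.1]+p0,best.fun/len(ms)
def overlay(cam,im,name,items,ctr,half=90,k=4):
    im=cv2.resize(np.ascontiguousarray(im[:,:,::-1]),None,fx=k,fy=k,interpolation=cv2.INTER_CUBIC)
    for parts,pose,col in items:
        for P in parts:
            q=[tuple(int(round(v*k+k/2)) for v in proj(cam,p)) for p in tf(P,pose)]
            for i in range(8):
                for j in(1,2,4):
                    if i^j>i: cv2.line(im,q[i],q[i^j],col,1)
    x,y=int(ctr[0]*k),int(ctr[1]*k);w=min(half*k,395);hh=min(half*k,295)
    cv2.imwrite(f"pics/{name}.png",im[max(0,y-hh):y+hh,max(0,x-w):x+w])
E
python3 - <<'E'
from h import *
np.set_printoptions(precision=4,suppress=True)
im=arm.get_image("top");arm.get_image("side")
# terminal side mid and rough pose from top picture
ta,tb=[world("top",(v/600,u/800),.07)[:2] for u,v in((295,292),(323,256))]
print(ta,tb)
b0=world("top",(283/600,322/800),.075)
yv=ta-tb;th=np.arctan2(-yv[0],yv[1]);print("rough",b0,np.degrees(th))
mb=masks("battery",b0[:2],.04);pb,fb=fit(BAT,mb,np.array([b0[0],b0[1],th]))
print("bat",list(mb),pb,np.degrees(pb[2]),fb)
f0=world("top",(206/600,358/800),0);e=world("top",(198/600,318/800),.03)[:2]-world("top",(215/600,402/800),.03)[:2]
tf0=np.arctan2(-e[0],e[1])
mf=masks("fence",f0[:2]+[.05,0],.03);pf,ff=fit(FEN,mf,np.array([f0[0],f0[1],tf0]));print("fen",list(mf),pf,np.degrees(pf[2]),ff,np.degrees(tf0),f0)
for c in mb: print(c, fit(BAT,{c:mb[c]},pb))
for c in mf: print(c, fit(FEN,{c:mf[c]},pf))
overlay("top",im,"o1",[(BAT,pb,(0,255,0)),(FEN,pf,(0,255,255))],(238,170),70,5)
E
```

```text
[0.5354 0.2185] [0.6154 0.1554]
rough [0.5543 0.1576 0.075 ] 51.732163819541995
bat ['top', 'side'] [0.5547 0.1598 0.8953] 51.29551754944033 0.051646018937650806Traceback (most recent call last):
  File "<stdin>", line 13, in <module>
  File "h.py", line 42, in fit
    best=min((minimize(f,[0,0,d],method="Nelder-Mead",options=dict(initial_simplex=np.array([[0,0,d],[1,0,d],[0,1,d],[0,0,d+1]]),maxiter=80,xatol=.01,fatol=1e-4)) for d in(-1,1)),key=lambda r:r.fun)
  File "h.py", line 42, in <genexpr>
    best=min((minimize(f,[0,0,d],method="Nelder-Mead",options=dict(initial_simplex=np.array([[0,0,d],[1,0,d],[0,1,d],[0,0,d+1]]),maxiter=80,xatol=.01,fatol=1e-4)) for d in(-1,1)),key=lambda r:r.fun)
              ~~~~~~~~^^^^^^^^^^^^^^^^^^^^^^^^^^^^^^^^^^^^^^^^^^^^^^^^^^^^^^^^^^^^^^^^^^^^^^^^^^^^^^^^^^^^^^^^^^^^^^^^^^^^^^^^^^^^^^^^^^^^^^^^^^^^^^^^^^^^^^^^^^^^
    res = _minimize_neldermead(fun, x0, args, callback, bounds=bounds,
                               **options)
    fxr = func(xr)
    fx = function(np.copy(x), *(wrapper_args + args))
  File "h.py", line 41, in f
    def f(u): return cost(np.array(u)*[.01,.01,.1]+p0)
                     ~~~~^^^^^^^^^^^^^^^^^^^^^^^^^^^^^
  File "h.py", line 39, in cost
    r=render(cam,parts,p);c+=1-(m&r).sum()/(m|r).sum()
  File "h.py", line 24, in render
    q=np.array([proj(cam,p) for p in tf(P,pose)])*S
                ~~~~^^^^^^^
  File "h.py", line 10, in proj
    c=arm.calibration(cam);K=np.array(c["intrinsics"]);T=np.linalg.inv(np.array(c["pose"]))
ValueError: time passes only in moves, steps and waits
```

```bash
sed -i 's/arm\.calibration(cam)/cal(cam)/; s/^from scipy.spatial.*/&\nimport functools\n@functools.lru_cache\ndef cal(cam): return arm.calibration(cam)/' h.py; sed -i 's/return cal(cam)$/return arm.calibration(cam)/' h.py
python3 - <<'E'
from h import *
np.set_printoptions(precision=4,suppress=True)
im=arm.get_image("top");arm.get_image("side")
pb=np.array([.5547,.1598,.8953])
mb=masks("battery",pb[:2],.04)
f0=world("top",(206/600,358/800),0);e=world("top",(198/600,318/800),.03)[:2]-world("top",(215/600,402/800),.03)[:2]
tf0=np.arctan2(-e[0],e[1])
mf=masks("fence",f0[:2]+[.05,0],.03);pf,ff=fit(FEN,mf,np.array([f0[0],f0[1],tf0]));print("fen",list(mf),pf,np.degrees(pf[2]),ff,np.degrees(tf0),f0)
for c in mb: print(c, fit(BAT,{c:mb[c]},pb))
for c in mf: print(c, fit(FEN,{c:mf[c]},pf))
c,s=np.cos(pf[2]),np.sin(pf[2]);d=pb[:2]-pf[:2];print("bat in fence",d[0]*c+d[1]*s,-d[0]*s+d[1]*c,np.degrees(pb[2]-pf[2]))
overlay("top",im,"o1",[(BAT,pb,(0,255,0)),(FEN,pf,(0,255,255))],(238,170),70,5)
print(arm.sense()["time"])
E
```

```text
fen ['top', 'side'] [ 0.7281  0.0756 -0.2107] -12.073539213011898 0.041212709539654835 -12.298514200556385 [0.7423 0.0793 0.    ]
top (array([0.5541, 0.1603, 0.893 ]), np.float64(0.05298416565164432))
side (array([0.5546, 0.1598, 0.8943]), np.float64(0.045588025659301534))
top (array([ 0.7287,  0.0743, -0.2061]), np.float64(0.0369332818134982))
side (array([ 0.7277,  0.0764, -0.2014]), np.float64(0.037059840394041976))
bat in fence -0.18721938327108206 0.046049631826272704 63.3704506110745
1.2
```

View pics/o1.png

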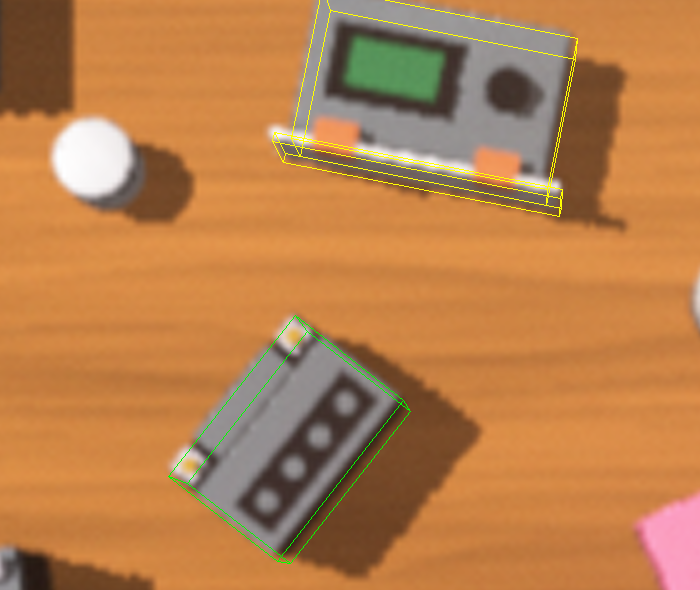

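The overlay confirms the target: the green box sits on the grey-topped black battery at crop (290,440), with terminals at (292,335) and (188,467). The yellow box sits on the fence at (420,170). In the fence frame the battery is at (-187, +46) mm and +63°. With the tool turned -0.05 rad, tool x is fence y and tool y is fence x. First I move above and behind corner_a.

```bash
cat >> h.py <<'E'
PF=np.array([.7281,.0756,-.207])
def toF(p):
    c,s=np.cos(PF[2]),np.sin(PF[2]);d=np.array(p[:2])-PF[:2];return np.array([d[0]*c+d[1]*s,-d[0]*s+d[1]*c])*1e3
def tool():
    s=arm.sense();X=R.from_rotvec(s["tool_rot"]).as_matrix()[:,0]
    print("t",round(s["time"],2),"tool F",toF(s["eef_pos"]).round(1),"z",round(s["eef_pos"][2]*1e3,1),"yaw err(F) deg",round(np.degrees(np.arctan2(X[1],X[0])-PF[2])-90,2),"f",np.round(s["ft_force"],1),"w",round(s["gripper_width"],2))
def bat(p0):
    "p0 in F mm, deg guess -> pose in F"
    c,s=np.cos(PF[2]),np.sin(PF[2]);x,y=p0[0]/1e3,p0[1]/1e3
    g=np.array([PF[0]+x*c-y*s,PF[1]+x*s+y*c,np.radians(p0[2])+PF[2]])
    ims={k:arm.get_image(k) for k in("top","side")}
    ms=masks("battery",g[:2],.04)
    for k in list(ms): 
        q,f=fit(BAT,{k:ms[k]},g);print(k,toF(q).round(1),np.degrees(q[2]-PF[2]).round(1),"cost",round(f,3))
    q,f=fit(BAT,ms,g);print("both",toF(q).round(1),np.degrees(q[2]-PF[2]).round(1),round(f,3))
    return ims,q
E
python3 -m crank '0 0 0 -0.049 1;-23 31 0 0 1;-23 31 0 0 1;-23 31 0 0 1;-23 31 0 0 1;-23 31 0 0 1;-23 31 0 0 1;-23 31 0 0 1;-23 31 0 0 1;-23 31 0 0 1;-23 31 0 0 1;-23 31 0 0 1;-23 31 0 0 1;-19 30 0 0 1' 40; python3 -c "from h import *;tool()"
```

```text
time: 2.37
eef_pos: [0.5061, 0.2536, 0.4016]
tool_rot: [-2.407, -2.003, -0.007]
ft_force: [-0.4, 0.5, -0.6]
gripper_width: -0.002
t 2.37 tool F [-253.9  128.5] z 401.6 yaw err(F) deg 1.4 f [-0.4  0.5 -0.6] w -0.0
```

```bash
python3 -m crank '2 -13 30 0.024 1;0 0 35 0 1;0 0 35 0 1;0 0 35 0 1;0 0 30 0 1;0 0 25 0 1;0 0 20 0 1;0 0 0 0 1' ; python3 -c "from h import *;tool()"
```

```text
time: 3.03
eef_pos: [0.507, 0.2496, 0.1878]
tool_rot: [-2.462, -1.949, -0.031]
ft_force: [-1.0, 0.1, 0.8]
gripper_width: -0.0
t 3.03 tool F [-252.1  124.8] z 187.8 yaw err(F) deg -1.4 f [-1.   0.1  0.8] w -0.0
```

```bash
python3 -m crank '-2.7 5.4 0 -0.01 1;-2.7 5.4 0 -0.01 1;-2.7 5.4 0 0 1;-2.7 5.4 0 0 1;-2.7 5.4 0 0 1;-2.7 5.4 0 0 1;-2.7 5.4 0 0 1;-2.7 5.4 0 0 1;-2.7 5.4 0 0 1;-2.7 5.4 0 0 1' ; python3 -c "
from h import *;tool();bat((-175,40,50))"
```

```text
time: 3.87
eef_pos: [0.5439, 0.2301, 0.1959]
tool_rot: [-2.398, -1.978, -0.025]
ft_force: [-4.2, 4.7, 1.2]
gripper_width: 0.002
t 3.87 tool F [-212.   113.3] z 195.9 yaw err(F) deg 0.87 f [-4.2  4.7  1.2] w 0.0
top [-155.7   30.4] 52.7 cost 0.068
side [-157.2   28.9] 54.1 cost 0.047
both [-156.7   31. ] 53.2 0.059
```

The push took the battery to (-157,30) mm at 53°, more slide than turn. For a larger turn I'll push the terminal side near corner_b, toward the robot.

```bash
python3 -m crank '3 -8 0 0 1;0 0 -30 0.015 1;0 0 -35 0 1;0 0 -25 0 1;-14 35 0 0 1;-14 35 0 0 1;-14 35 0 0 1;-14 35 0 0 1;0 0 0 0 1' ; python3 -c "
from h import *;tool();print(R.from_rotvec(arm.sense()['tool_rot']).as_matrix()[:,2])"
```

```text
time: 4.82
eef_pos: [0.6664, 0.1451, 0.2946]
tool_rot: [-2.417, -1.978, -0.038]
ft_force: [0.9, -1.9, -0.6]
gripper_width: -0.005
t 4.82 tool F [-74.6  55.4] z 294.6 yaw err(F) deg 0.46 f [ 0.9 -1.9 -0.6] w -0.0
[ 0.00689845  0.02983228 -0.99953111]
```

```bash
cat >> h.py <<'E'
def tool():
    s=arm.sense();M=R.from_rotvec(s["tool_rot"]).as_matrix();X=M[:,0];tip=np.array(s["eef_pos"])+.173*M[:,2]
    print("t",round(s["time"],2),"TIP F",toF(tip).round(1),"z",round(tip[2]*1e3,1),"yaw err(F) deg",round(np.degrees(np.arctan2(X[1],X[0])-PF[2])-90,2),"tilt",M[:2,2].round(3),"f",np.round(s["ft_force"],1),"w",round(s["gripper_width"],2))
E
python3 -m crank '0 0 30 0 1;0 0 30 0 1;0 0 25 0 1;0 0 15 0 1;0 0 5 0 1;0 0 1 0 1' ; python3 -c "
from h import *;tool()"
```

```text
time: 5.32
eef_pos: [0.6718, 0.1415, 0.1898]
tool_rot: [-2.436, -1.976, -0.049]
ft_force: [0.2, 0.4, -0.4]
gripper_width: 0.004
t 5.32 TIP F [-65.9  57.6] z 16.9 yaw err(F) deg -0.02 tilt [0.021 0.023] f [ 0.2  0.4 -0.4] w 0.0
```

```bash
python3 -m crank '-5 -4 0.3 0 1;-5 -4 0.3 0 1;-5 -4 0.3 0 1;-5 -4 0.5 0 1;-5 -4 0.5 0 1;-5 -4 0.5 0 1;-5 -4 0.5 0 1;-4.5 -4.5 0.5 0 1;-4.5 -4.5 0.5 0 1;-4 -5 0.5 0 1' ; python3 -c "
from h import *;tool();bat((-160,20,40))"
```

```text
time: 6.15
eef_pos: [0.6255, 0.1, 0.1928]
tool_rot: [2.428, 1.97, 0.094]
ft_force: [4.6, -0.3, 1.9]
gripper_width: 0.001
t 6.15 TIP F [-97.1   9.4] z 20.1 yaw err(F) deg 0.02 tilt [0.055 0.027] f [ 4.6 -0.3  1.9] w 0.0
top [-170.8   28. ] 36.1 cost 0.867
side [-179.5   16. ] 29.1 cost 0.04
both [-179.3   17. ] 28.9 0.455
```

```bash
python3 -m crank '5 6 0 0 1;5 6 -25 0 1;0 0 -35 0 1;0 0 -30 0 1;1 -38 0 0 1;1 -38 0 0 1;1 -38 0 0 1;1 -38 0 0 1;0 -25 0 0 1;0 0 0 0 1' ; python3 -c "
from h import *;tool()"
```

```text
time: 7.18
eef_pos: [0.4509, 0.1519, 0.2758]
tool_rot: [-2.431, -1.978, -0.052]
ft_force: [-0.8, 0.6, -0.1]
gripper_width: 0.001
t 7.18 TIP F [-284.3   22.9] z 102.9 yaw err(F) deg 0.13 tilt [0.021 0.026] f [-0.8  0.6 -0.1] w 0.0
```

```bash
python3 -m crank '3 6 25 0 1;1 4 30 0 1;0 0 20 0 1;0 0 8 0 1;0 0 2 0 1;0 0 0 0 1' ; python3 -c "
from h import *;tool();ims,q=bat((-179,16,29));cv2.imwrite('pics/t1.png',ims['top'][120:320,130:400,::-1])"
```

```text
time: 7.68
eef_pos: [0.4623, 0.1628, 0.1871]
tool_rot: [-2.416, -1.983, -0.037]
ft_force: [-0.6, -0.2, 0.1]
gripper_width: 0.005
t 7.68 TIP F [-277.6   35.6] z 14.2 yaw err(F) deg 0.63 tilt [0.008 0.027] f [-0.6 -0.2  0.1] w 0.0
top [-176.    16.4] 30.5 cost 0.122
side [-178.4   16.9] 28.2 cost 0.046
both [-177.    17.8] 29.7 0.089
```

```bash
python3 -m crank '-3 6 0 0.01 1;-1 6 0.3 0 1;0 6 0.3 0 1;0 6 0.3 0 1;0 6 0.5 0 1;0 6 0.5 0 1;0 6 0.5 0 1;0 6 0.5 0 1;0 6 0.5 0 1;0 6 0.5 0 1' ; python3 -c "
from h import *;tool();ims,q=bat((-160,18,15))"
```

```text
time: 8.72
eef_pos: [0.5138, 0.1509, 0.1859]
tool_rot: [-2.401, -1.977, -0.01]
ft_force: [-5.4, 2.7, 2.0]
gripper_width: 0.003
t 8.72 TIP F [-228.8   33.8] z 13.0 yaw err(F) deg 0.79 tilt [-0.015  0.028] f [-5.4  2.7  2. ] w 0.0
top [-156.1   13.5] 15.7 cost 0.35
side [-155.1   12.8] 10.8 cost 0.085
both [-155.3   14.2] 12.1 0.22
```

```bash
python3 -m crank '0 -10 0 0 1;10 -8 0 0 1;30 0 0 0.013 1;30 0 0 0 1;15 0 0 0 1;0 30 0 0 1;0 30 0 0 1;0 30 0 0 1;0 10 0 0 1;0 0 0 0 1' ; python3 -c "
from h import *;tool();ims,q=bat((-155,13.5,12))"
```

```text
time: 9.75
eef_pos: [0.6117, 0.2227, 0.1902]
tool_rot: [-2.417, -1.96, -0.024]
ft_force: [0.7, -0.9, -0.3]
gripper_width: 0.006
t 9.75 TIP F [-146.5  125.3] z 17.3 yaw err(F) deg -0.08 tilt [-0.007  0.033] f [ 0.7 -0.9 -0.3] w 0.01
top [-150.6   -0. ] 10.6 cost 0.207
side [-154.1   12.3] 11.1 cost 0.048
both [-153.3   11.2] 11.8 0.13
```

```bash
python3 -m crank '-6 10 0 0 1;-6 6 0.3 0 1;-6 1 0.3 0 1;-6 0 0.5 0 1;-6 0 0.5 0 1;-5 0 0.5 0 1;-5 0 0.5 0 1;-5 0 0.5 0 1' ; python3 -c "
from h import *;tool();ims,q=bat((-150,5,5));cv2.imwrite('pics/t2.png',cv2.resize(ims['top'][110:290,150:370,::-1],None,fx=3,fy=3))"
```

```text
time: 10.62
eef_pos: [0.6143, 0.202, 0.1937]
tool_rot: [-2.376, -1.97, -0.083]
ft_force: [0.5, 7.8, 3.2]
gripper_width: 0.005
t 10.62 TIP F [-138.9  113.5] z 21.2 yaw err(F) deg 1.17 tilt [0.007 0.076] f [0.5 7.8 3.2] w 0.01
top [-146.1  -14.6] -2.1 cost 0.352
side [-150.4    2.5] 5.5 cost 0.046
both [-149.9    1.2] 5.6 0.21
```

View pics/t2.png

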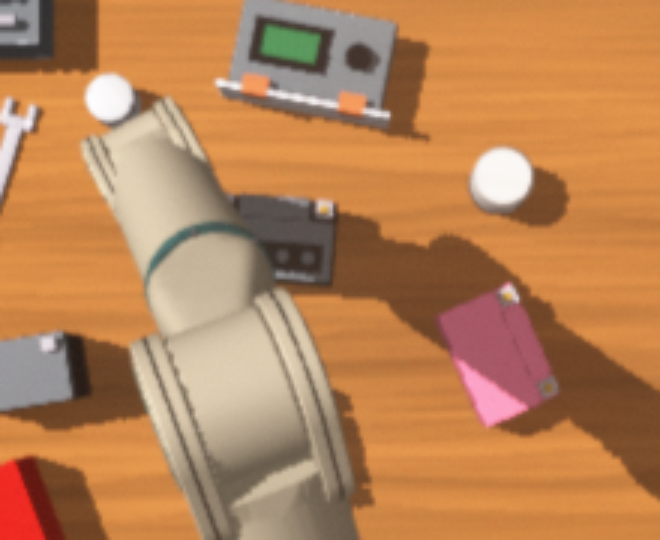

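The view shows the arm covering the left half of the battery, at crop (290,235), with one terminal visible at (325,208). It is nearly aligned now, at (-150, 2.5) mm and 5.5° from the side fit. Next I go behind it, open the fingers and square it up with a two-finger push.

```bash
python3 -m crank '12 0 0 0.02 1;6 0 -25 0 1;0 0 -35 0 1;0 0 -35 0 0;-28 -26 0 0 -1;-28 -26 0 0 -1;-28 -26 0 0 -1;-28 -26 0 0 -1;-15 -5 0 0 -1;0 0 0 0 -1;0 0 0 0 -1' ; python3 -c "
from h import *;tool();ims,q=bat((-150,2.5,5.5))"
```

```text
time: 11.73
eef_pos: [0.4734, 0.1069, 0.2868]
tool_rot: [-2.388, -1.955, -0.074]
ft_force: [0.3, 0.4, 0.1]
gripper_width: 1.005
t 11.73 TIP F [-257.8   -9.3] z 114.3 yaw err(F) deg 0.44 tilt [0.003 0.073] f [0.3 0.4 0.1] w 1.0
top [-148.     1.3] 5.8 cost 0.123
side [-150.3    3.4] 5.6 cost 0.046
both [-149.3    2.6] 5.8 0.09
```

```bash
python3 -m crank '5 5 25 0.007 -1;3 4 30 0 -1;0 0 28 0 -1;0 0 12 0 -1;0 0 5 0 -1;0 0 1 0 -1;0 4 0 0 -1;0 5 0 0 -1;0 5 0.3 0 -1;0 5 0.3 0 -1;0 5 0.3 0 -1;0 5 0.3 0 -1;0 5 0.3 0 -1;0 5 0.3 0 -1;0 5 0.3 0 -1' ; python3 -c "
from h import *;tool();ims,q=bat((-145,2.5,3))"
```

```text
time: 13.18
eef_pos: [0.5378, 0.1244, 0.1842]
tool_rot: [-2.378, -1.961, -0.095]
ft_force: [-8.3, 1.5, 2.7]
gripper_width: 0.999
t 13.18 TIP F [-197.5   23.2] z 11.8 yaw err(F) deg 0.86 tilt [0.011 0.084] f [-8.3  1.5  2.7] w 1.0
top [-136.9   -1.1] 2.0 cost 0.614
side [-135.3   -1.1] -4.6 cost 0.106
both [-135.9   -1.5] -5.2 0.362
```

```bash
python3 -m crank '0 -12 0 0 -1;0 -18 -10 0.01 -1;-12 -12 -25 0 -1;-5 -5 -30 0 -1;0 -5 -30 0 -1;0 0 0 0 -1' ; python3 -c "
from h import *;tool();ims,q=bat((-136,-1,0));overlay('side',ims['side'],'s2',[(BAT,q,(0,255,0)),(FEN,PF,(0,255,255))],proj('side',[q[0]+.05,q[1],.03]),65,6)"
```

```text
time: 13.88
eef_pos: [0.4847, 0.1073, 0.2799]
tool_rot: [-2.398, -1.947, -0.107]
ft_force: [-0.2, -0.2, 0.4]
gripper_width: 0.996
t 13.88 TIP F [-244.    -4.2] z 107.5 yaw err(F) deg 0.02 tilt [0.022 0.083] f [-0.2 -0.2  0.4] w 1.0
top [-137.7   -0.5] 2.0 cost 0.13
side [-140.    -1.7] 0.8 cost 0.046
both [-139.    -0.7] 1.3 0.093
```

View pics/s2.png

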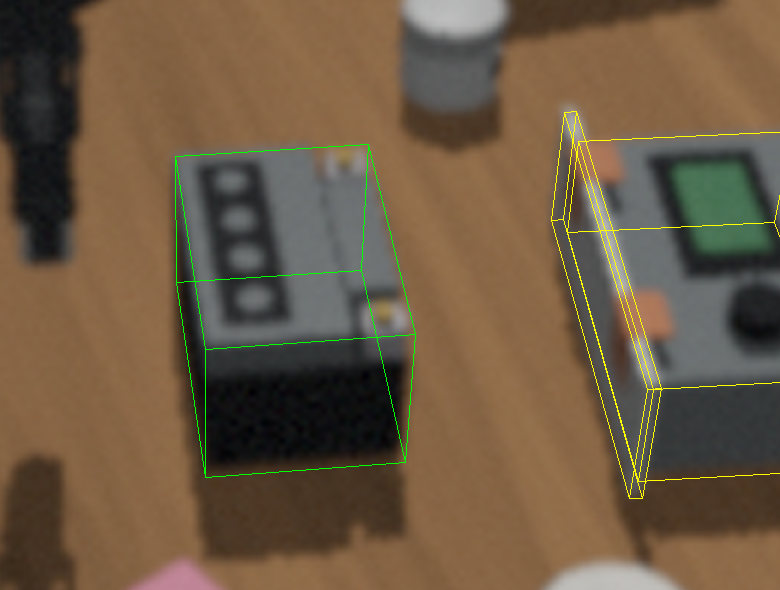

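The overlay shows the battery square to the fence, with terminals at crop (343,163) and (383,313) facing it. It sits at (-139,-1) mm and about 1°. The fits sit well on both things, so I push straight in with both fingers.

```bash
python3 -m crank '-2 0 25 0 -1;-3 0 30 0 -1;-2 0 25 0 -1;-1 0 10 0 -1;-1 0 4 0 -1;-1 4 0 0 -1;-1 5 0 0 -1;-1 5 0 0 -1' ; python3 -c "
from h import *;tool()"
```

```text
time: 14.75
eef_pos: [0.4978, 0.1014, 0.168]
tool_rot: [-2.39, -1.944, -0.084]
ft_force: [0.4, -0.4, -0.0]
gripper_width: 1.002
t 14.75 TIP F [-232.8   -8.3] z -4.5 yaw err(F) deg 0.09 tilt [0.004 0.081] f [ 0.4 -0.4 -0. ] w 1.0
```

```bash
python3 -m crank '3 0 -18 0 -1;1 3 -3 0 -1;0 5 0 0 -1;0 5 0 0 -1;0 5 0 0 -1;0 5 0 0 -1;0 5 0 0 -1;0 5 0 0 -1;0 5 0 0 -1' ; python3 -c "
from h import *;tool();bat((-130,0,0))"
```

```text
time: 15.5
eef_pos: [0.539, 0.0944, 0.1884]
tool_rot: [-2.389, -1.942, -0.076]
ft_force: [-12.5, 1.6, 14.4]
gripper_width: 0.999
t 15.5 TIP F [-191.9   -7.1] z 16.0 yaw err(F) deg 0.04 tilt [-0.001  0.079] f [-12.5   1.6  14.4] w 1.0
top [-126.4    4.1] -6.2 cost 0.735
side [-127.5   -1.7] -6.1 cost 0.18
both [-128.     1.5] -5.8 0.46
```

```bash
python3 -c "
from h import *
im=arm.get_image('side');p=proj('side',[.61,.1,.04]);x,y=map(int,p);cv2.imwrite('pics/s3.png',cv2.resize(im[y-75:y+65,x-90:x+90,::-1],None,fx=4,fy=4,interpolation=cv2.INTER_CUBIC))"
```

```text
(no output)
```

View pics/s3.png

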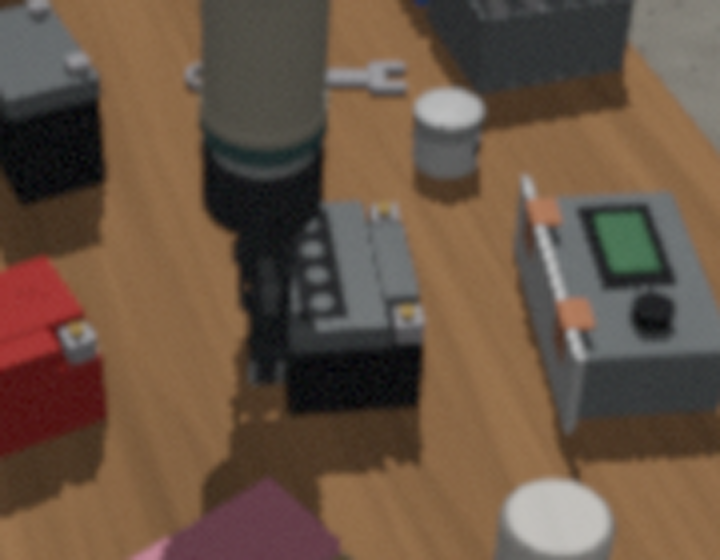

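The picture shows the battery flat, with the fingers at crop (265,320) on its back face. The fence is at (550,300) and the way is clear, so I push on.

```bash
python3 -m crank '0 0 -4 0 -1;0 5 -1 0 -1;0 5 0 0 -1;0 5 0 0 -1;0 5 0 0 -1;0 5 0 0 -1;0 5 0 0 -1;0 5 0 0 -1;0 5 0 0 -1;0 5 0 0 -1;0 5 0 0 -1;0 5 0 0 -1' ; python3 -c "
from h import *;tool();bat((-78,-2,0))"
```

```text
time: 16.75
eef_pos: [0.5701, 0.0906, 0.1932]
tool_rot: [-2.341, -1.939, 0.009]
ft_force: [-10.8, 0.1, 10.6]
gripper_width: 1.0
t 16.75 TIP F [-172.1   -7.6] z 21.1 yaw err(F) deg 0.99 tilt [-0.07   0.075] f [-10.8   0.1  10.6] w 1.0
side [-104.7   -0.2] -7.8 cost 0.203
both [-104.7   -0.2] -7.8 0.203
```

```bash
python3 -m crank '0 14 0 0.01 -1;0 14 0 0.005 -1;0 14 0 0 -1' ; python3 -c "
from h import *;tool()"
```

```text
time: 17.2
eef_pos: [0.601, 0.0885, 0.1934]
tool_rot: [-2.331, -1.92, 0.04]
ft_force: [-13.2, -0.3, 16.3]
gripper_width: 1.008
t 17.2 TIP F [-146.2   -4. ] z 21.7 yaw err(F) deg 0.63 tilt [-0.097  0.076] f [-13.2  -0.3  16.3] w 1.01
```

```bash
python3 -m crank '0 -20 0 0 -1;0 -30 0 0.01 -1;0 -5 0 0 -1;0 0 0 0 -1' ; python3 -c "
from h import *;tool();ims,q=bat((-85,-1,0));overlay('side',ims['side'],'s4',[(BAT,q,(0,255,0)),(FEN,PF,(0,255,255))],proj('side',[.64,.1,.03]),65,6)"
```

```text
time: 17.53
eef_pos: [0.5509, 0.0982, 0.2007]
tool_rot: [-2.347, -1.905, 0.03]
ft_force: [0.3, 0.3, -1.5]
gripper_width: 1.0
t 17.53 TIP F [-196.1   -4.1] z 29.0 yaw err(F) deg -0.19 tilt [-0.09   0.079] f [ 0.3  0.3 -1.5] w 1.0
top [-77.6   6.3] -3.4 cost 0.61
both [-77.6   6.3] -3.4 0.61
```

View pics/s4.png

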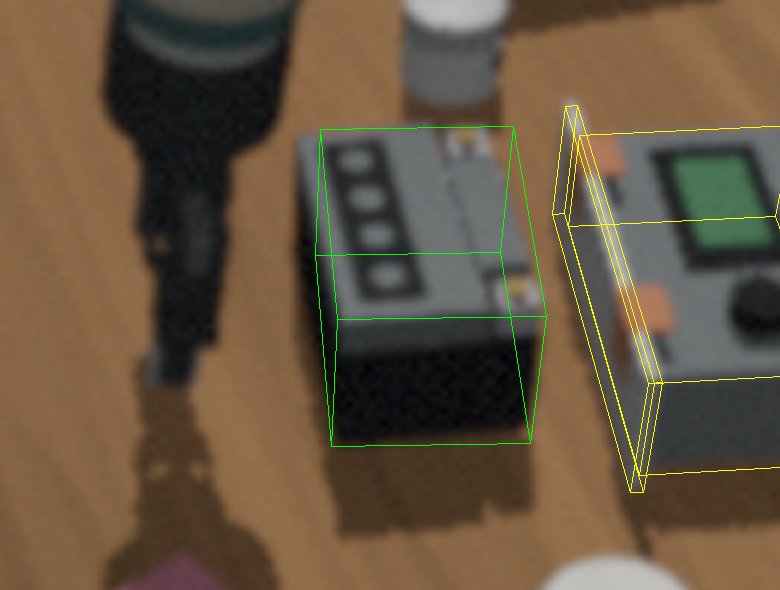

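```bash
python3 -c "
from h import *;s=arm.sense();print(np.round(s['joints'],2));
p,q=PF[:2],0
for i in range(2):
    ims,q=bat((-84,0,1))
"
```

```text
[ 0.08  0.85 -0.44  1.87  0.42  0.58  0.77]
top [-77.9   7.1] -1.0 cost 0.62
side [-83.5   4.5] 2.5 cost 0.041
both [-82.8   5. ] 3.5 0.334
side [-83.1   6.3] 1.5 cost 0.048
both [-83.1   6.3] 1.5 0.048
```

```bash
python3 -m crank '0 -3 -25 0 0;0 0 -35 0 1;0 0 -25 0 1;30 25 0 0 1;30 28 0 0 1;30 28 0 0 1;25 28 0 0 1;15 20 0 0 1;0 0 0 0 1;0 0 0 0 1' ; python3 -c "
from h import *;tool();bat((-83,5.4,2))"
```

```text
time: 18.97
eef_pos: [0.712, 0.194, 0.2796]
tool_rot: [-2.348, -1.899, 0.042]
ft_force: [-0.1, -0.1, -0.8]
gripper_width: 0.003
t 18.97 TIP F [-59.3 122.1] z 108.0 yaw err(F) deg -0.39 tilt [-0.098  0.077] f [-0.1 -0.1 -0.8] w 0.0
side [-83.7   5. ] 0.1 cost 0.074
both [-83.7   5. ] 0.1 0.074
```

```bash
python3 -m crank '10 0 20 0 1;4 0 30 0 1;0 0 25 0 1;0 0 10 0 1;0 0 4 0 1;0 0 0 0 1' ; python3 -c "
from h import *;tool()"
```

```text
time: 19.67
eef_pos: [0.704, 0.2072, 0.1948]
tool_rot: [-2.357, -1.896, 0.043]
ft_force: [-0.5, -0.2, 0.6]
gripper_width: -0.001
t 19.67 TIP F [-69.3 132.8] z 23.1 yaw err(F) deg -0.67 tilt [-0.095  0.073] f [-0.5 -0.2  0.6] w -0.0
```

```bash
python3 -m crank '-6 0 0 -0.01 1;-6 0 0 0 1;-5 0 0 0 1;-4 0 0 0 1;-3 0 0 0 1' ; python3 -c "
from h import *;tool();bat((-83,3,1));bat((-83,3,1))"
```

```text
time: 20.08
eef_pos: [0.7005, 0.1827, 0.1999]
tool_rot: [-2.348, -1.907, 0.026]
ft_force: [-1.1, 7.7, 2.8]
gripper_width: -0.002
t 20.08 TIP F [-66.5 109.4] z 28.1 yaw err(F) deg -0.15 tilt [-0.087  0.079] f [-1.1  7.7  2.8] w -0.0
side [-83.8   4.7] 0.1 cost 0.055
both [-83.8   4.7] 0.1 0.055
side [-82.9   6.8] 1.8 cost 0.04
both [-82.9   6.8] 1.8 0.04
```

```bash
python3 -m crank '-6 0 0.5 0 1;-6 0 0.5 0 1' ; python3 -c "
from h import *;tool();bat((-83,2,1));bat((-83,2,1))"
```

```text
time: 20.65
eef_pos: [0.6994, 0.1772, 0.2015]
tool_rot: [-2.343, -1.911, 0.009]
ft_force: [0.8, 8.1, 3.6]
gripper_width: 0.002
t 20.65 TIP F [-65.5 105.7] z 29.7 yaw err(F) deg 0.06 tilt [-0.079  0.088] f [0.8 8.1 3.6] w 0.0
side [-82.7   4.4] -0.7 cost 0.08
both [-82.7   4.4] -0.7 0.08
top [-132.3   11.6] 16.0 cost 0.963
side [-81.2   4.8] -1.5 cost 0.081
both [-81.3   4.8] -1.4 0.523
```

```bash
python3 -m crank '15 0 0 0 1;5 0 -30 0 1;0 0 -35 0 1;0 0 -20 0 1;-25 -30 0 0 0;-25 -30 0 0 -1;-25 -30 0 0 -1;-25 -30 0 0 -1;-15 -30 0 0 -1;0 -15 0 0 -1;0 -20 -10 0 -1;0 0 0 0 -1' ; python3 -c "
from h import *;tool()
for i in range(3): bat((-82,4,-1))"
```

```text
time: 22.05
eef_pos: [0.4996, 0.1118, 0.3094]
tool_rot: [-2.347, -1.917, 0.021]
ft_force: [-0.4, -0.5, 0.6]
gripper_width: 0.998
t 22.05 TIP F [-247.5   -1.3] z 137.4 yaw err(F) deg 0.18 tilt [-0.081  0.077] f [-0.4 -0.5  0.6] w 1.0
top [-80.9   2.3] 0.0 cost 0.131
side [-82.6   2.6] 1.7 cost 0.035
both [-82.3   2. ] 0.9 0.085
top [-80.3   3. ] 0.6 cost 0.144
side [-82.3   1.1] 0.7 cost 0.043
both [-81.9   2.6] 1.4 0.096
top [-81.    2.3] 0.0 cost 0.141
side [-83.    3.4] 0.5 cost 0.046
both [-82.4   2.7] 0.1 0.099
```

```bash
python3 -m crank '-2 25 10 0 -1;-2 25 25 0 -1;-2 20 30 0 -1;0 5 25 0 -1;0 2 12 0 -1;0 0 5 0 -1;0 0 0 0 -1' ; python3 -c "
from h import *;tool()"
```

```text
time: 23.23
eef_pos: [0.5724, 0.0988, 0.1906]
tool_rot: [-2.351, -1.917, 0.011]
ft_force: [-0.0, -0.3, -0.3]
gripper_width: 1.0
t 23.23 TIP F [-172.5    1.5] z 18.6 yaw err(F) deg 0.08 tilt [-0.074  0.079] f [-0.  -0.3 -0.3] w 1.0
```

```bash
python3 -m crank '-0.5 12 0 0 -1;-0.5 12 0 0 -1;-1 12 0.5 0 -1;-1 12 0.5 0 -1;-1 12 0.5 0 -1' ; python3 -c "
from h import *;tool();bat((-65,2,0));bat((-65,2,0))"
```

```text
time: 23.65
eef_pos: [0.6226, 0.0883, 0.1885]
tool_rot: [-2.332, -1.922, 0.03]
ft_force: [-7.7, 1.2, 3.8]
gripper_width: 1.0
t 23.65 TIP F [-124.1    1. ] z 16.8 yaw err(F) deg 0.66 tilt [-0.091  0.08 ] f [-7.7  1.2  3.8] w 1.0
top [-87.3  -1.7] 17.1 cost 0.968
side [-51.4  -0.5] -9.9 cost 0.201
both [-52.2  -1. ] -9.4 0.588
top [-92.4   5.9] 16.3 cost 0.964
side [-49.7  -3.8] -10.9 cost 0.223
both [-50.5   1.5] -10.4 0.595
```

```bash
python3 -m crank '-1 10 0.5 0.01 -1;-1 10 0.5 0 -1' ; python3 -c "
from h import *;tool()"; python3 -m crank '0 8 0.5 0 -1' ; python3 -c "
from h import *;tool()"
```

```text
time: 24.22
eef_pos: [0.6384, 0.0841, 0.1851]
tool_rot: [-2.336, -1.911, 0.038]
ft_force: [-7.0, 1.9, 2.7]
gripper_width: 1.003
t 24.22 TIP F [-108.9   -0.2] z 13.5 yaw err(F) deg 0.23 tilt [-0.097  0.079] f [-7.   1.9  2.7] w 1.0
time: 24.3
eef_pos: [0.6419, 0.0839, 0.1834]
tool_rot: [-2.33, -1.905, 0.054]
ft_force: [-25.8, 2.4, 20.9]
gripper_width: 0.999
t 24.3 TIP F [-107.5   -0.2] z 12.0 yaw err(F) deg 0.21 tilt [-0.111  0.079] f [-25.8   2.4  20.9] w 1.0
```

The force jumped to 26 N, so the battery is at the fence. One more gentle press, then I retreat and measure.

```bash
python3 -m crank '0 5 -0.5 0 -1' | grep force; python3 -m crank '0 -12 0 0 -1;0 -25 0 0 -1;0 -30 -10 0 -1;0 -30 -25 0 -1;0 -30 -30 0 -1;0 0 -30 0 -1;0 0 0 0 -1' ; python3 -c "
from h import *;tool()
for i in range(3): ims,q=bat((-46,2,0))
overlay('top',ims['top'],'t5',[(BAT,q,(0,255,0)),(FEN,PF,(0,255,255))],proj('top',[.71,.08,.05]),45,7)"
```

```text
ft_force: [-11.9, 0.2, 9.0]
time: 24.97
eef_pos: [0.5256, 0.1018, 0.2961]
tool_rot: [-2.327, -1.9, 0.069]
ft_force: [0.7, -0.0, 0.4]
gripper_width: 0.999
t 24.97 TIP F [-226.8   -7.4] z 124.9 yaw err(F) deg 0.14 tilt [-0.121  0.077] f [ 0.7 -0.   0.4] w 1.0
top [-42.4   2. ] -0.3 cost 0.168
side [-44.4   4.6] -1.2 cost 0.079
both [-43.8   1.5] -1.2 0.129
top [-42.4   2.7] -1.0 cost 0.219
side [-44.3   2.6] -0.9 cost 0.045
both [-43.6   3. ] -0.4 0.134
top [-43.7   1.5] 0.7 cost 0.219
side [-44.1   3. ] -3.1 cost 0.064
both [-44.4   3.1] -2.3 0.145
```

View pics/t5.png

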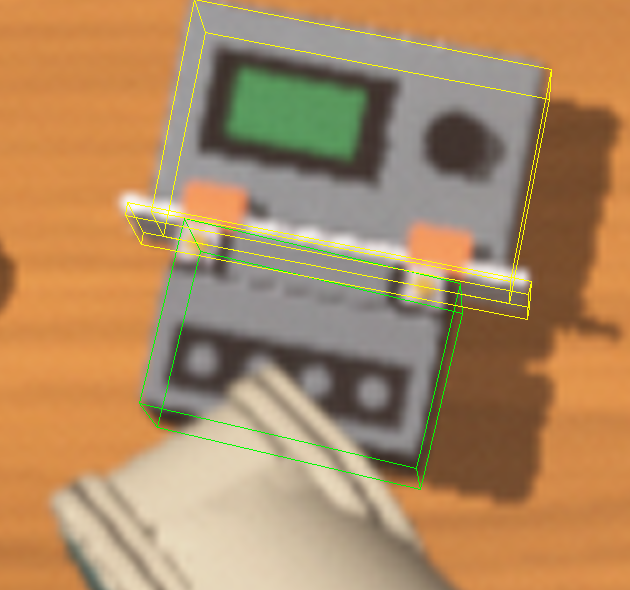

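The view shows the battery flush: its front edge runs along the plate. The terminals at crop (197,242) and (425,287) sit about 3 mm left (+y) of centre against the strips at (216,202) and (440,245), and the fits also say about +2.7 mm. I'll nudge it about 3 mm in -y and press it again.

```bash
python3 -m crank '19 27 0 0 1;19 27 0 0 1;19 27 0 0 1;19 27 0 0 1;19 27 0 0 1;19 27 0 0 1;10 18 0 0 1;0 0 0 0 1;0 0 0 0 1' ; python3 -c "
from h import *;tool()"
```

```text
time: 26.32
eef_pos: [0.7286, 0.1892, 0.2623]
tool_rot: [-2.321, -1.892, 0.098]
ft_force: [-0.9, 0.1, -0.3]
gripper_width: -0.003
t 26.32 TIP F [-49.5 118.3] z 91.5 yaw err(F) deg 0.03 tilt [-0.142  0.071] f [-0.9  0.1 -0.3] w -0.0
```

```bash
python3 -m crank '6 4 15 0 1;2 4 25 0 1;0 2 16 0 1;0 0 5 0 1;0 0 0 0 1' ; python3 -c "
from h import *;tool();bat((-44,3,0));bat((-44,3,0))"
```

```text
time: 26.73
eef_pos: [0.7286, 0.1993, 0.1958]
tool_rot: [-2.32, -1.892, 0.104]
ft_force: [0.0, 0.4, 0.5]
gripper_width: -0.0
t 26.73 TIP F [-52.1 127.8] z 25.1 yaw err(F) deg 0.08 tilt [-0.146  0.069] f [0.  0.4 0.5] w -0.0
top [-29.3 -67.5] 20.8 cost 0.923
side [-44.6   1.8] -0.2 cost 0.057
both [-44.7   1.5] -0.2 0.491
top [-25.8 -46.4] 10.3 cost 0.909
side [-44.5   3. ] -1.5 cost 0.05
both [-44.2   2.6] -0.9 0.481
```

```bash
python3 -m crank '-7 0 0 0 1;-6 0 0 0 1;-4 0 0 0 1' ; python3 -c "
from h import *;tool()"; python3 -m crank '-4 0 0 0 1;-4 0 0 0 1' ; python3 -c "
from h import *;tool();bat((-44,2,0));bat((-44,2,0))"
```

```text
time: 27.38
eef_pos: [0.7269, 0.1829, 0.2]
tool_rot: [-2.321, -1.894, 0.092]
ft_force: [0.5, -0.0, -0.6]
gripper_width: -0.003
t 27.38 TIP F [-49.2 112.1] z 29.1 yaw err(F) deg 0.11 tilt [-0.138  0.072] f [ 0.5 -0.  -0.6] w -0.0
time: 27.55
eef_pos: [0.7256, 0.1749, 0.2006]
tool_rot: [-2.321, -1.893, 0.086]
ft_force: [1.4, 8.5, 3.4]
gripper_width: -0.001
t 27.55 TIP F [-48.6 104.6] z 29.7 yaw err(F) deg 0.05 tilt [-0.136  0.076] f [1.4 8.5 3.4] w -0.0
side [-44.    2.4] -1.0 cost 0.043
both [-44.    2.4] -1.0 0.043
top [-45.3   4.6] 0.5 cost 0.978
side [-44.4   3. ] -1.7 cost 0.059
both [-44.4   3. ] -1.7 0.519
```

```bash
python3 -m crank '-4 0 0 0 1' ; python3 -c "
from h import *;tool();bat((-44,2,0));bat((-44,2,0));bat((-44,2,0))"
```

```text
time: 28.03
eef_pos: [0.7249, 0.1738, 0.2013]
tool_rot: [-2.319, -1.895, 0.083]
ft_force: [0.9, 9.2, 3.1]
gripper_width: -0.001
t 28.03 TIP F [-48.8 103.8] z 30.4 yaw err(F) deg 0.17 tilt [-0.134  0.078] f [0.9 9.2 3.1] w -0.0
top [-42.4   4.8] 2.9 cost 0.987
side [-45.3   2.9] -0.4 cost 0.041
both [-45.2   3.3] -0.2 0.514
side [-45.   1.] -3.8 cost 0.105
both [-45.   1.] -3.8 0.105
top [-82.1  -2.5] 32.2 cost 0.988
side [-43.9   2.5] -0.9 cost 0.035
both [-43.8   2.6] -1.0 0.512
```

```bash
python3 -m crank '-5 0 0 0 1;-4 0 0 0 1' ; python3 -c "
from h import *;tool();bat((-44,1,0));bat((-44,1,0));bat((-44,1,0))" | grep -v both
```

```text
time: 28.8
eef_pos: [0.7232, 0.1706, 0.2035]
tool_rot: [-2.312, -1.897, 0.069]
ft_force: [2.1, 5.7, 2.8]
gripper_width: -0.007
t 28.8 TIP F [-49.6 102. ] z 32.6 yaw err(F) deg 0.35 tilt [-0.131  0.087] f [2.1 5.7 2.8] w -0.01
top [-92.8   8.9] 18.9 cost 0.951
side [-43.8  -1.2] -3.4 cost 0.092
top [-42.6   2.6] -0.6 cost 0.958
side [-45.    1.7] -1.2 cost 0.053
top [-46.8   2.1] 4.3 cost 0.972
```

```bash
python3 -m crank '15 0 0 0 1;6 0 -25 0 1;0 0 -35 0 1;0 0 -20 0 1;-19 -30 0 0 1;-19 -30 0 0 1;-19 -30 0 0 0;-19 -30 0 0 -1;-19 -30 0 0 -1;-19 -30 0 0 -1;-10 -20 -10 0 -1;0 0 0 0 -1' ; python3 -c "
from h import *;tool()
for i in range(3): ims,q=bat((-45,1,0))
overlay('top',ims['top'],'t6',[],proj('top',[.71,.08,.05]),45,7)"
```

```text
time: 30.4
eef_pos: [0.5084, 0.0983, 0.3112]
tool_rot: [-2.309, -1.898, 0.11]
ft_force: [-0.1, 0.9, 0.7]
gripper_width: 0.841
t 30.4 TIP F [-247.7  -16.6] z 140.7 yaw err(F) deg 0.49 tilt [-0.151  0.07 ] f [-0.1  0.9  0.7] w 0.84
top [-42.7   1.1] -0.0 cost 0.094
side [-45.    2.5] -2.4 cost 0.065
both [-43.6   1.6] -0.6 0.087
top [-42.6   1.8] -0.8 cost 0.151
side [-44.5   2. ] -1.6 cost 0.053
both [-44.3   2.1] -0.6 0.106
top [-41.1   0.3] -3.0 cost 0.141
side [-45.3   2.5] -2.1 cost 0.058
both [-44.   1.] -1.8 0.108
```

View pics/t6.png

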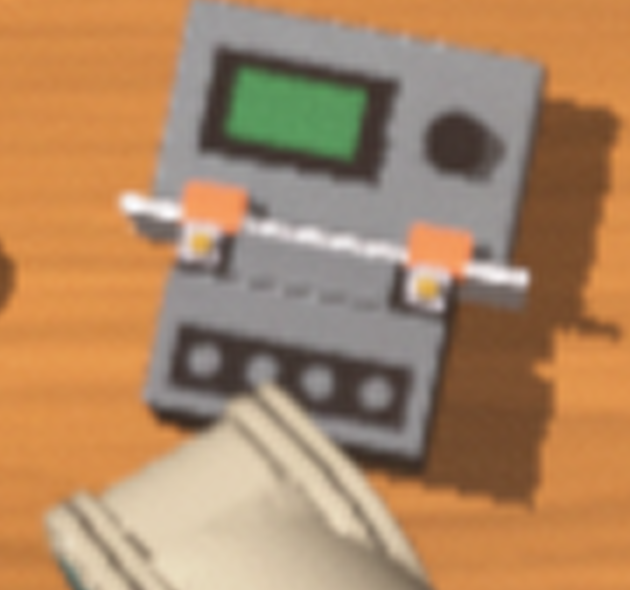

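```bash
python3 -m crank '0 25 10 -0.005 -1;0 25 25 0 -1;0 25 30 0 -1;0 15 25 0 -1;0 0 15 0 -1;0 0 5 0 -1;0 0 0 0 -1' ; python3 -c "
from h import *;tool()"
```

```text
time: 31.58
eef_pos: [0.5882, 0.0917, 0.1829]
tool_rot: [-2.307, -1.906, 0.095]
ft_force: [0.3, 0.5, 0.4]
gripper_width: 0.999
t 31.58 TIP F [-166.8   -5.6] z 12.1 yaw err(F) deg 0.8 tilt [-0.142  0.073] f [0.3 0.5 0.4] w 1.0
```

```bash
python3 -m crank '-1 12 -4 0.014 -1;-1 12 -2 0 -1;-1 12 0 0 -1;-1 10 0 0 -1' ; python3 -c "
from h import *;tool()"; python3 -m crank '-1 10 0 0 -1' ; python3 -c "
from h import *;tool()"
```

```text
time: 31.92
eef_pos: [0.6318, 0.0804, 0.1851]
tool_rot: [-2.314, -1.894, 0.099]
ft_force: [0.9, 0.3, 0.2]
gripper_width: 1.005
t 31.92 TIP F [-122.4   -7.8] z 14.4 yaw err(F) deg 0.25 tilt [-0.145  0.073] f [0.9 0.3 0.2] w 1.0
time: 32.0
eef_pos: [0.6419, 0.0777, 0.185]
tool_rot: [-2.314, -1.895, 0.097]
ft_force: [-0.7, 0.5, 0.3]
gripper_width: 0.999
t 32.0 TIP F [-111.8   -8.3] z 14.3 yaw err(F) deg 0.28 tilt [-0.144  0.074] f [-0.7  0.5  0.3] w 1.0
```

```bash
python3 -m crank '-1 6 0 0.005 -1' |grep force; python3 -m crank '-1.5 7 0 0 -1' |grep force;python3 -m crank '-2 6 0 0 -1' |grep force; python3 -m crank '-2 6 0 0 -1' |grep force;python3 -c "
from h import *;tool()"
```

```text
ft_force: [-19.2, 3.5, 5.7]
ft_force: [-21.2, 5.8, 8.2]
ft_force: [-11.0, 4.3, 5.3]
ft_force: [-12.2, 3.9, 7.6]
t 32.33 TIP F [-112.2   -9.6] z 14.4 yaw err(F) deg 0.33 tilt [-0.19  0.08] f [-12.2   3.9   7.6] w 1.0
```

```bash
python3 -m crank '0 -15 0 0 -1;0 -25 0 0 -1;0 -25 -15 0 -1;0 -20 -30 0 -1;0 -10 -35 0 -1;0 0 -35 0 -1;30 -15 -10 0 -1;35 -15 0 0 -1;35 -15 0 0 -1;35 -15 0 0 -1;35 -15 0 0 -1;35 -15 0 0 -1;35 -15 0 0 -1;20 -5 0 0 -1;0 0 0 0 -1' ; python3 -c "
from h import *;tool()
for i in range(4): ims,q=bat((-45,1,0))
mf=masks('fence',PF[:2]+[.05,0],.03)
for c in mf: print(c,fit(FEN,{c:mf[c]},PF))
print(fit(FEN,mf,PF))
overlay('top',ims['top'],'t7',[],proj('top',[.71,.08,.05]),45,7)
im=ims['side'];x,y=map(int,proj('side',[.69,.09,.05]));cv2.imwrite('pics/s7.png',cv2.resize(im[y-50:y+50,x-65:x+65,::-1],None,fx=6,fy=6,interpolation=cv2.INTER_CUBIC))"
```

```text
time: 33.58
eef_pos: [0.5154, 0.3704, 0.3855]
tool_rot: [-2.288, -1.875, 0.124]
ft_force: [-0.3, 0.7, 1.0]
gripper_width: 1.003
t 33.58 TIP F [-301.9  253.1] z 216.0 yaw err(F) deg 0.25 tilt [-0.178  0.086] f [-0.3  0.7  1. ] w 1.0
top [-42.8   1.7] -0.6 cost 0.056
side [-44.8   1.4] -0.9 cost 0.051
both [-44.    1.7] -0.2 0.057
top [-44.2   0.1] -0.1 cost 0.064
side [-44.5   2. ] -1.7 cost 0.057
both [-44.9   0.6] -1.7 0.064
top [-43.    0.7] -1.1 cost 0.055
side [-44.4   2.6] -0.9 cost 0.056
both [-43.4   0.5] -1.3 0.059
top [-44.3   1.3] -0.7 cost 0.038
side [-44.3   0.1] -0.5 cost 0.035
both [-44.1   0.9] -0.8 0.038
top (array([ 0.72902829,  0.07321035, -0.18449856]), np.float64(0.12495559215838259))
side (array([ 0.73737356,  0.07992371, -0.30793072]), np.float64(0.15079618225090163))
(array([ 0.72874318,  0.07462891, -0.21402528]), np.float64(0.14604789226873527))
```

View pics/t7.png

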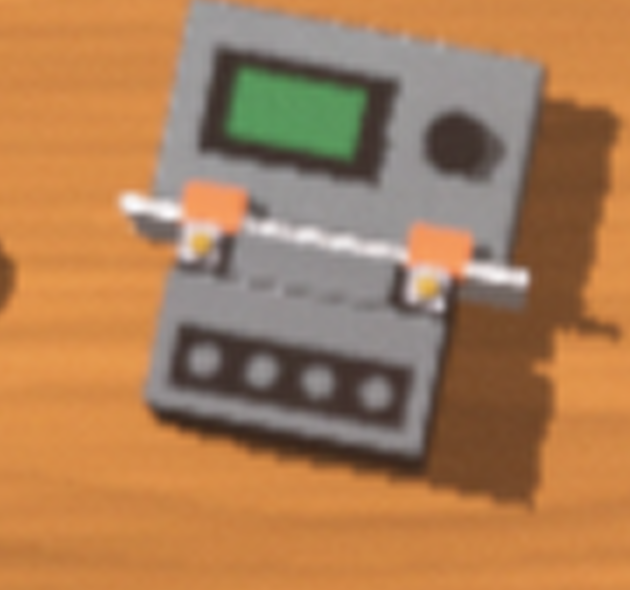

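View pics/s7.png

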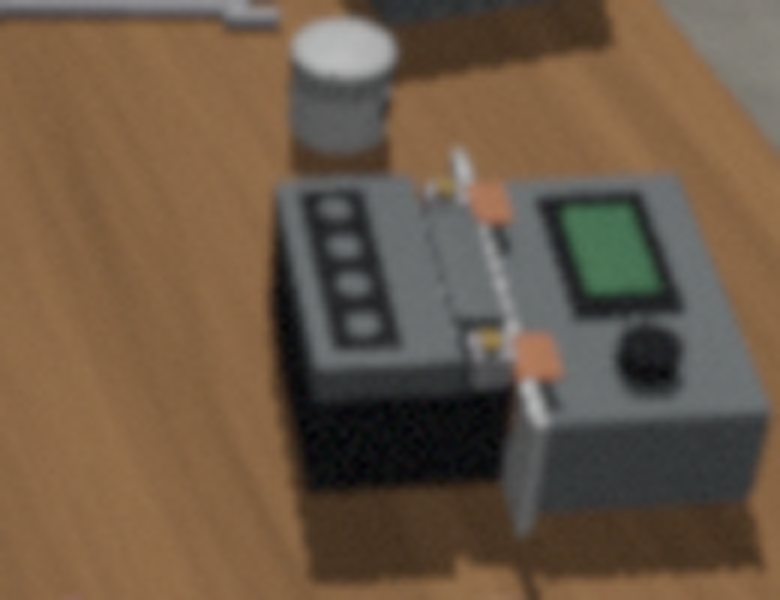

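The views show the front edge tight along the plate, with no gap at either end. The terminals at top crop (201,242) and (427,287) stand in front of the strips at (215,205) and (440,250), within 1–2 mm. A last check that the bystanders haven't moved, then I hand in.

```bash
python3 - <<'E'
from h import *
old=cv2.imread('pics/t0.png');new=save("top","t8")[:,:,::-1]
# shift of each bystander patch in px (top view), centres from the first picture (800-px)
for n,(u,v) in dict(piston=(266,204),filter_=(453,242),tall=(222,335),bearing=(554,278),hammer=(560,190),wrench=(213,242),jar=(550,355),red=(345,370),red2=(218,410),pink=(450,325),fence=(365,175)).items():
    x,y=int(u*.7),int(v*.7);h=14
    r=cv2.matchTemplate(np.ascontiguousarray(new[y-h-8:y+h+8,x-h-8:x+h+8]),old[y-h:y+h,x-h:x+h],cv2.TM_CCOEFF_NORMED)
    _,m,_,l=cv2.minMaxLoc(r);print(n,round(m,2),l[0]-8,l[1]-8)
E
```

```text
piston 1.0 0 0
filter_ 1.0 0 0
tall 0.26 -8 -8
bearing 1.0 0 0
hammer 1.0 0 0
wrench 0.98 0 0
jar 1.0 0 0
red 0.23 1 -1
red2 1.0 0 0
pink 0.81 0 -1
fence 1.0 0 0
```

```bash
python3 - <<'E'
from h import *
old=cv2.imread('pics/s0.png');new=save("side","s8")[:,:,::-1]
for n,(x,y) in dict(tall=(210,133),red=(198,200),pink=(259,262)).items():
    h=16
    r=cv2.matchTemplate(np.ascontiguousarray(new[y-h-8:y+h+8,x-h-8:x+h+8]),old[y-h:y+h,x-h:x+h],cv2.TM_CCOEFF_NORMED)
    _,m,_,l=cv2.minMaxLoc(r);print(n,round(m,2),l[0]-8,l[1]-8)
arm.close_job()
E
```

```text
tall 0.99 0 0
red 1.0 0 0
pink 0.98 0 0
the job is handed in; nothing more can be done
```

I turned the battery with finger pushes only, working at its corners. I then squared it up and pressed it against the fence with two open fingers, and nudged it along the fence to centre it. The job is handed in at about 34 s on the robot's clock, with the arm raised and clear of everything.

**Last checks:**
- **Position:** the final fits put the battery about 44 mm in front of the fence face, which is what flush contact should give. It is about 1 mm off centre (single readings ranged from 0.1 to 2.6 mm).
- **Angle:** the fits gave −0.1° to −1.7°. That is about as much as they vary from one reading to the next, so I can't rule out a gap of 1–2 mm at one end.
- **Pictures:** both show the terminal side tight along the plate, with each terminal in front of its strip.
- **Fence re-fit:** repeating the fit with the battery in place gave poor, conflicting results because the battery hides part of the plate. I kept the initial fence pose.
- **Other things on the bench:** the listed bystanders and the red and pink look-alikes show no shift. The tall battery, one red look-alike and the pink one were hidden or shaded from above, so I checked those from the side camera.
- **Forces:** the highest wrist reading at the end of any move was about 33 N, while pressing against the fence.

**Side pushes:** the battery moved at a tip distance of 38–46 mm, more than the shut fingers' width. The upper part of the fingers probably touched its top edge. It did not tip in any picture.

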